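# Pack the market chest with the cup tray from the stack

## Robot

A 6-joint arm with a two-finger parallel gripper is mounted at the origin on the work surface. World frame = base frame: x ahead of the robot, y to its left, z up, the work surface at z = 0. Lengths are in mm, angles in rad, forces in N, time in s.
With the tool pointing down it reaches from about 400 to 825 mm from the base axis. Payload 7 kg.
Tool frame: the origin (TCP) lies at the very end of the fingers, on their centre line; the grasp point (between the pads) lies 19 mm behind it; z points along the fingers, y is the direction in which the jaws open and shut (so a half turn about z gives the same grasp; the last joint's range is limited). The gripper opens to 88 mm and grips with 3 to 60 N. Pads are 19 mm wide; open, the fingers measure 130 mm over their backs; the gripper's body (78 mm by 193 mm) begins 47 mm behind the grasp point.
Start: joints at [-0.837, 0.359, 0.012, 0, -1.224, -0.288], TCP at [291.018, -609.019, 226.561] pointing down, gripper open.
Joint ranges: [-3.07, 3.07], [-1.43, 2.12], [-1.02, 1.25], [-3.03, 1.67], [-3.05, -0], [-3.03, 3.03]. Speed limits (rad/s): [2.39, 2.39, 3.01, 3.14, 3.14, 3.14].

## Interface

Orientations are given as a unit quaternion [x, y, z, w].
In Python, from plant import bot gives the robot as it stands. Calls block until the motion is done:
- bot.move_ptp(position, orientation): joint-space move of the TCP to a pose.
- bot.line_to(position, velocity=150, ori=None): straight line of the TCP; ori=None keeps the orientation; velocity is the mean speed in mm/s.
- bot.move_joints(angles): joint-space move.
- bot.move_gripper(opening, force=None): finger opening in mm; force is the grip in N (None keeps the last); returns when the fingers have stopped.
- bot.pause(seconds).
- bot.solve_ik(position, orientation): joint angles nearest the present ones, or None.
- bot.read_state(): the state.
- bot.camera(name): name is "side" or "top" or "wrist"; returns the picture (420x560x3 uint8, red, green, blue); there is no depth.
- bot.get_calibration(name): a dict with "fx", "fy", "cx", "cy" (pixels), "distortion" ([k1, k2, p1, p2, k3] as OpenCV has them; the pictures are not rectified), "view" (4x4, takes a point from world to camera coordinates); the wrist camera has in their place "T_tool_cam" (4x4, takes a point from camera to tool coordinates, whose origin is the TCP and whose axes are the flange's). Camera axes: x right, y up, looking along -z (the intrinsics and any distortion apply to the point x, -y, -z); pixel columns grow to the right and rows downward; lengths in mm; the calibration is good to about 2 mm. A picture is of the moment at which its call begins: read the wrist's pose just before it. get_calibration takes no time and is no camera call.
A pose or a line that the arm cannot do raises bot.Unreachable and nothing moves.
- bot.close_job(): hands the job in, once; it reports no verdict.
The state is a dict: "t": time; "joint_pos": joint angles; "qvel": joint speeds; "tau": joint torques, N m; "tcp_pos": TCP position; "eef_rot": TCP orientation; "contact_force": force on the tool from outside, world axes, zero at the start; "moment": the same for the moment, N m; "width": finger opening in mm.
Only numpy, scipy, OpenCV 4.12 (cv2) and the standard library are available. Lean on these libraries where they do the work, as an engineer would, in place of code of your own. Each camera call takes 0.05 s, during which the arm holds its last target. There are 200 camera calls.

## Task

Pack the cups for market: lift the chest's lid open until it rests back on its stop, get the long cup tray out of the stack of spice boxes by lifting off what lies on it, lay the tray flat on the chest's floor, and stand every clay cup upright in the tray's trough. Stack the lifted-off boxes back on the bottom box in the same order, neatly squared up, leaving the bottom box where it is. Leave the lid open on its stop, set things down without dropping or tipping them, and leave the scraper, spoon rest and mug alone.

Things in the scene. Friction and masses are not known exactly. Their poses are not given: they have to be found in the camera images.
- chest: the wooden chest, fixed: outside 180 (its x) x 246 (its y) x 88 mm high without the lid, walls and floor 8 mm thick (inside 164 x 230 mm, floor 8 mm above the table). Origin at the centre of its underside; its front, with the grip bar, faces its -x; the lid is hinged along the top of its +x wall. It stands to the left or the right of the robot's centre line, the kneading board on the other side
- lid (a joint): the chest's lid, 10 mm thick, 0.35 kg: 0 shut, grows as it opens, 1.80 rad (just past upright) is its stop, where it rests by itself. Left short of upright it falls shut
- lid_bar (a point): middle of the lid's grip bar: a round steel bar, 12 mm thick and 84 mm long, parallel to the chest's y, standing 38 mm clear (centre line) ahead of the lid's front edge on two arms at its ends (at 42 mm either side of the middle); 93 mm above the table when shut, 218 mm from the hinge line. It moves with the lid
- lid_hinge (a point): middle of the hinge line (which runs along the chest's y), 88 mm above the table
- board: fixed kneading board, 230 (its x) x 330 (its y) x 15 mm thick, origin at the centre of its underside. The stack stands near its -y edge, lengthwise along its x; the rest of it is free for setting things down (say at 0 and at +105 mm on its y)
- box_bottom: a closed, flat-topped dark wooden spice box, 160 (its x) x 68 (its y) x 28 mm high, about 0.2 kg (varies); origin at the centre of its underside. Lowest of the stack, on the kneading board
- tray: the cup tray, light pine, longer than the boxes: 200 (its x) x 68 (its y) x 28 mm high, about 0.25 kg (varies); its top is a trough 192 x 60 mm and 6 mm deep inside a 4 mm rim, so the trough's floor is 22 mm above its underside. Origin at the centre of its underside, z up. At the start it lies on box_bottom, under the other boxes
- box_upper: a closed, flat-topped dark wooden spice box, 160 (its x) x 68 (its y) x 28 mm high, about 0.2 kg (varies); origin at the centre of its underside. Lies directly on the tray
- box_top: a closed, flat-topped dark wooden spice box, 160 (its x) x 68 (its y) x 28 mm high, about 0.2 kg (varies); origin at the centre of its underside. Lies on box_upper, topmost of the stack; in some starts it is absent (None)
- cup1: one of the small handle-less clay cups (one to three are there): 50 mm high, 48 mm across the foot and 58 mm across the mouth, wall 4 mm, 0.14 kg, upright, origin at the centre of its underside, z up. None if absent
- cup2: one of the small handle-less clay cups (one to three are there): 50 mm high, 48 mm across the foot and 58 mm across the mouth, wall 4 mm, 0.14 kg, upright, origin at the centre of its underside, z up. None if absent
- cup3: one of the small handle-less clay cups (one to three are there): 50 mm high, 48 mm across the foot and 58 mm across the mouth, wall 4 mm, 0.14 kg, upright, origin at the centre of its underside, z up. None if absent
- scraper: bystander: flat wooden comal scraper, 160 mm long, 12 mm high, lying beyond the work area; origin under its middle; leave alone
- spoon_rest: bystander: steel spoon rest 130 x 79 x 14 mm, origin under its centre; leave alone. None if absent
- mug: bystander: larger glazed mug with a handle, 80 mm across, 85 mm high, beyond the chest or the board; origin under its centre; leave alone; not one of the cups. None if absent
Things that resemble listed ones, but are neither listed nor needed, are in the scene too. What is shaped like the box_upper but purple or red is not meant.

How it is judged (in metres and radians):
On the way, in this order (a step that is already met when the one before it is completed fails the run):
1. the chest's lid is open and rests on its stop (value of joint lid above 1.7 rad and velocity of joint lid below 0.1 rad/s), for 0.3 s.
2. the tray lies flat on the floor of the open chest, let go (value of joint lid above 1.7 rad and x of tray in the frame of chest between -0.05 and 0.05 m and y of tray in the frame of chest between -0.025 and 0.025 m and z of tray in the frame of chest between 0.003 and 0.014 m and angle between tray's own z axis and vertical below 0.06 rad and contact force between the fingers and tray below 0.05 N and linear speed of tray below 0.03 m/s), for 0.3 s.
At the end, for the whole second after the job is handed in: Lid over 1.70 rad; tray flat on the chest floor within 50 x 25 mm of its middle; each cup upright, foot on the trough floor; box_upper on box_bottom, box_top (if any) on box_upper, each within 15 mm and 0.15 rad; box_bottom within 35 mm of its start; all at rest (value of joint lid above 1.7 rad and x of tray in the frame of chest between -0.05 and 0.05 m and y of tray in the frame of chest between -0.025 and 0.025 m and z of tray in the frame of chest between 0.003 and 0.014 m and angle between each of tray, box_bottom's own z axis and vertical below 0.06 rad and horizontal distance between box_upper and box_bottom below 0.015 m and angle between the x axis of box_upper and the x axis of box_bottom, either way round below 0.15 rad and z of box_upper in the frame of box_bottom between 0.023 and 0.033 m and horizontal distance between box_top and box_upper below 0.015 m and angle between the x axis of box_top and the x axis of box_upper, either way round below 0.15 rad and z of box_top in the frame of box_upper between 0.023 and 0.033 m and distance of box_bottom from where it was at the start of the episode below 0.035 m and x of cup1 in the frame of tray between -0.09 and 0.09 m and y of cup1 in the frame of tray between -0.02 and 0.02 m and z of cup1 in the frame of tray between 0.016 and 0.0265 m and angle between each of cup1, cup2, cup3's own z axis and vertical below 0.1 rad and x of cup2 in the frame of tray between -0.09 and 0.09 m and y of cup2 in the frame of tray between -0.02 and 0.02 m and z of cup2 in the frame of tray between 0.016 and 0.0265 m and x of cup3 in the frame of tray between -0.09 and 0.09 m and y of cup3 in the frame of tray between -0.02 and 0.02 m and z of cup3 in the frame of tray between 0.016 and 0.0265 m and linear speed of each of cup1, cup2, cup3, box_bottom, box_upper, box_top, tray below 0.03 m/s); the robot touches nothing.
It fails at once if a spice box or the tray is tipped over (angle between any of box_bottom, box_upper, box_top, tray's own z axis and vertical above 0.7 rad).
It fails at once if a box, the tray or a cup is dropped or thrown: faster than 1.2 m/s (a fall of more than 7 cm) with no finger on it ((linear speed of box_bottom above 1.2 m/s and contact force between the fingers and box_bottom below 0.05 N) or (linear speed of box_upper above 1.2 m/s and contact force between the fingers and box_upper below 0.05 N) or (linear speed of box_top above 1.2 m/s and contact force between the fingers and box_top below 0.05 N) or (linear speed of tray above 1.2 m/s and contact force between the fingers and tray below 0.05 N) or (linear speed of cup1 above 1.2 m/s and contact force between the fingers and cup1 below 0.05 N) or (linear speed of cup2 above 1.2 m/s and contact force between the fingers and cup2 below 0.05 N) or (linear speed of cup3 above 1.2 m/s and contact force between the fingers and cup3 below 0.05 N)).
It fails at once if the scraper, the spoon rest or the mug is shifted by more than 4 cm (distance of any of scraper, spoon_rest, mug from where it was at the start of the episode above 0.04 m).
Of box_top, mug, spoon_rest only 1 to 3 are there at a start; the rules pass over those that are not, and their reading is None.
Of cup1, cup2, cup3 only 1 to 3 are there at a start; the rules pass over those that are not, and their reading is None.
At some moment in a run one of cup1, cup2, cup3 may be knocked a few centimetres aside while the robot is not near it.
It also fails if it takes over 210 s, if anything falls off the work surface, if the arm or the gripper's body presses on something with over 40 N, if the wrist force passes 120 N, or if a joint passes its speed limit or range.

## Working session

There is one attempt and no reset: what is moved stays moved. The work goes in short steps, each a Python script; the robot and the scene stay as the last script left them, time stands still between calls to the robot, and variables do not carry over. Pictures are saved under pics/ and viewed, about 12 in all and at most 16, crops included, and the job is handed in when it is done.

```bash
ls; mkdir -p pics
python3 - <<'E'
from plant import bot
import cv2,numpy as np
for n in("top","side"):
    im=bot.camera(n); cv2.imwrite(f"pics/{n}0.png",im[:,:,::-1])
    c=bot.get_calibration(n); print(n,{k:np.round(v,3).tolist() for k,v in c.items()})
c=bot.get_calibration("wrist");print({k:np.round(v,3).tolist() for k,v in c.items()})
s=bot.read_state();print({k:np.round(v,3).tolist() for k,v in s.items()})
E
```

```text
pics
top {'fx': 400.046, 'fy': 400.046, 'cx': 274.367, 'cy': 205.393, 'distortion': [-0.052, 0.0, 0.0, 0.0, 0.0], 'view': [[0.004, -1.0, -0.0, 72.435], [0.998, 0.004, 0.055, -521.66], [-0.055, -0.001, 0.998, -1273.948], [0.0, 0.0, 0.0, 1.0]]}
side {'fx': 403.653, 'fy': 403.653, 'cx': 283.581, 'cy': 204.29, 'distortion': [0.022, 0.0, 0.0, 0.0, 0.0], 'view': [[-0.992, -0.129, 0.015, 524.464], [0.097, -0.658, 0.746, -78.583], [-0.086, 0.742, 0.665, -1378.153], [0.0, 0.0, 0.0, 1.0]]}
{'fx': 340.864, 'fy': 340.864, 'cx': 280.254, 'cy': 206.088, 'distortion': [-0.016, 0.0, 0.0, 0.0, 0.0], 'T_tool_cam': [[-0.001, 0.968, 0.252, 66.827], [1.0, 0.001, -0.0, -0.274], [-0.0, 0.252, -0.968, -159.151], [0.0, 0.0, 0.0, 1.0]]}
{'t': 0.1, 'joint_pos': [-0.837, 0.359, 0.011, -0.0, -1.224, -0.288], 'qvel': [-0.0, -0.001, 0.001, 0.002, -0.001, 0.0], 'tau': [-0.002, -58.416, 29.376, 7.016, 0.01, -0.0], 'tcp_pos': [290.865, -608.661, 225.743], 'eef_rot': [-0.221, 0.975, 0.001, -0.0], 'contact_force': [0.026, -0.42, -0.52], 'moment': [0.003, -0.028, 0.027], 'width': 87.171}
```

View pics/top0.png

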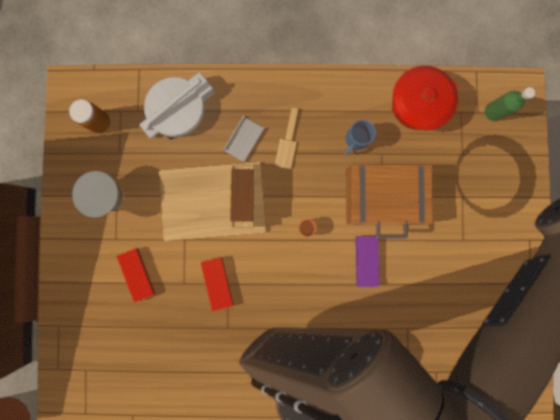

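View pics/side0.png

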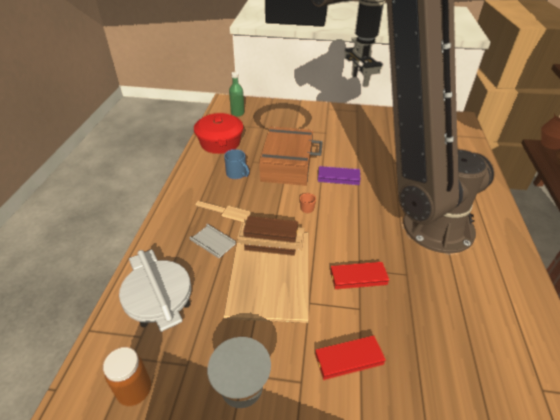

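The top view shows the chest at right (348–432, 165–235) with its grip bar at (393,230), and the board at left with the stack at (243,195). One cup is at (308,228), the mug at (360,136), the spoon rest at (243,138) and the scraper at (288,140). The red and purple bars are decoys, and the arm hides the lower right.

```bash
cat > h.py <<'E'
from plant import bot
import cv2, numpy as np
from scipy.spatial.transform import Rotation as R
def q(a):
    "tool down, tool x at yaw a (world); jaws open along (sin a,-cos a)"
    return (R.from_euler('z',a)*R.from_euler('x',np.pi)).as_quat()
def cam(name):
    "intrinsics and world-from-camera (OpenCV axes) for the present pose"
    c=bot.get_calibration(name)
    K=np.array([[c['fx'],0,c['cx']],[0,c['fy'],c['cy']],[0,0,1]]); d=np.array(c['distortion'])
    if name=='wrist':
        s=bot.read_state(); T=np.eye(4); T[:3,:3]=R.from_quat(s['eef_rot']).as_matrix(); T[:3,3]=s['tcp_pos']
        W=T@np.array(c['T_tool_cam'])
    else: W=np.linalg.inv(np.array(c['view']))
    return K,d,W@np.diag([1,-1,-1,1])
def shot(name,fn=None):
    C=cam(name); im=bot.camera(name)[:,:,::-1].copy()
    if fn: cv2.imwrite('pics/'+fn,im)
    return im,C
def ray(C,px):
    K,d,W=C
    u=cv2.undistortPoints(np.float64(px).reshape(-1,1,2),K,d)[:,0]
    v=np.c_[u,np.ones(len(u))]@W[:3,:3].T
    return W[:3,3],v
def onz(C,px,z):
    o,v=ray(C,px); return o+v*((z-o[2])/v[:,2])[:,None]
def proj(C,P):
    K,d,W=C; V=np.linalg.inv(W)
    return cv2.projectPoints(np.float64(P).reshape(-1,1,3),cv2.Rodrigues(V[:3,:3])[0],V[:3,3],K,d)[0][:,0]
E
python3 - <<'E'
from h import *
C=cam('top');S=cam('side')
print('lid corners z98',onz(C,[[348,165],[432,165],[347,225],[433,225]],98).round(0).tolist())
print('bar z93',onz(C,[[378,236],[407,236]],93).round(0).tolist())
print('board z15',onz(C,[[161,171],[262,163],[266,232],[164,240]],15).round(0).tolist())
for z in(99,127): print('box',z,onz(C,[[231,169],[254,169],[254,222],[231,222]],z).round(0).tolist())
print('cup rim',onz(C,[[308,228]],50).round(0))
a=cv2.imread('pics/side0.png')[195:265,215:325]; b=cv2.imread('pics/top0.png')[155:245,225:325]
c=cv2.imread('pics/top0.png')[155:245,340:440]
o=np.hstack([cv2.resize(x,(380,342) if i==0 else (380,342),interpolation=cv2.INTER_CUBIC) for i,x in enumerate((a,b))])
cv2.imwrite('pics/crop1.png',o)
E
```

```text
lid corners z98 [[640.0, -149.0, 98.0], [642.0, -407.0, 98.0], [458.0, -144.0, 98.0], [459.0, -406.0, 98.0]]
bar z93 [[426.0, -239.0, 93.0], [426.0, -328.0, 93.0]]
board z15 [[632.0, 443.0, 15.0], [659.0, 115.0, 15.0], [436.0, 101.0, 15.0], [408.0, 429.0, 15.0]]
box 99 [[627.0, 206.0, 99.0], [627.0, 136.0, 99.0], [466.0, 135.0, 99.0], [466.0, 204.0, 99.0]]
box 127 [[622.0, 203.0, 127.0], [623.0, 135.0, 127.0], [466.0, 134.0, 127.0], [466.0, 201.0, 127.0]]
cup rim [[449. -31.  50.]]
```

View pics/crop1.png

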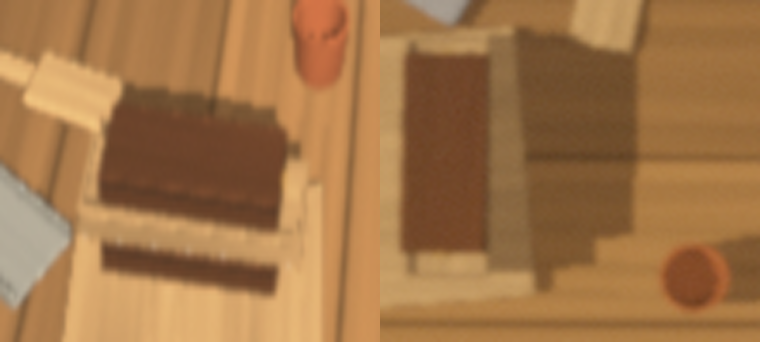

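The crop shows three layers: one dark box, the pine tray, and the bottom box. The box length measured at z=99 is 161 mm, which fits 160, so box_top is absent. There is one cup, at about (449,-31). I'll move above the grip bar and check from near.

Run:
```python
from h import *
s=bot.read_state()
bot.line_to([s['tcp_pos'][0],s['tcp_pos'][1],350])
bot.move_ptp([430,-282,300],q(-np.pi/2))
im,C=shot('wrist','w1.png'); print(bot.read_state()['tcp_pos'],bot.read_state()['joint_pos'], C[2].round(2).tolist())
print(proj(C,[[430,-240,93],[430,-326,93],[464,-282,93]]).round(0).tolist())
im,C=shot('top','top1.png')
```

```text
[ 430.02291975 -282.82696491  300.03916683] [-1.99741002e-01  5.02587863e-02 -2.15143436e-01  2.20927911e-04
 -1.30542487e+00  1.97875175e-01] [[-1.0, 0.0, 0.0, 430.82], [0.0, 0.97, 0.25, -350.13], [0.0, 0.25, -0.97, 459.28], [0.0, 0.0, 0.0, 1.0]]
[[281.0, 219.0], [281.0, 141.0], [250.0, 182.0]]
```

View pics/w1.png

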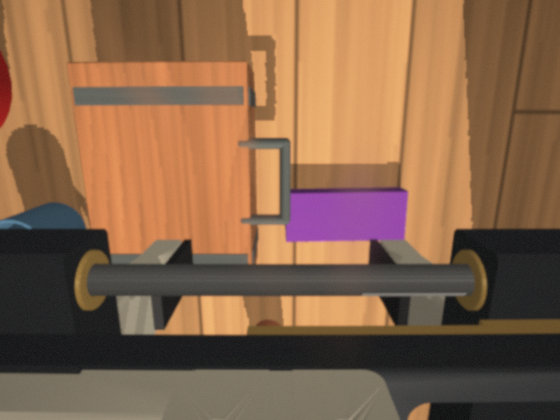

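The wrist view shows the grip bar as a vertical line near px column 285, rows 140–222. The lid's left and right edges are near columns 72 and 252, with its far end at row 63. I'll get the numbers from these.

Run:
```python
from h import *
im=cv2.imread('pics/w1.png'); C=cam('wrist')
h=cv2.cvtColor(im,cv2.COLOR_BGR2HSV)
for r in (150,165,175): print(r,[(c,h[r,c].tolist()) for c in range(270,300,2)])
P=onz(C,[[285,141],[285,221],[280,165],[291,165]],93).round(1); print('bar',P.tolist())
print('lid',onz(C,[[70,63],[248,63],[84,254],[252,254]],98).round(1).tolist())
for c in (100,160,220): print([(r,h[r,c].tolist()) for r in range(54,74,3)])
for r in (80,160,230): print(r,[(c,h[r,c].tolist()) for c in list(range(66,96,4))+list(range(236,262,3))])
```

```text
150 [(270, [15, 133, 224]), (272, [15, 131, 226]), (274, [15, 130, 228]), (276, [15, 131, 225]), (278, [15, 130, 200]), (280, [15, 81, 107]), (282, [26, 20, 89]), (284, [38, 20, 104]), (286, [34, 19, 109]), (288, [21, 24, 105]), (290, [14, 111, 168]), (292, [14, 137, 219]), (294, [14, 137, 169]), (296, [14, 135, 168]), (298, [14, 134, 224])]
165 [(270, [15, 133, 232]), (272, [15, 132, 234]), (274, [15, 133, 234]), (276, [15, 135, 231]), (278, [14, 135, 212]), (280, [14, 94, 108]), (282, [26, 24, 86]), (284, [37, 23, 102]), (286, [30, 17, 107]), (288, [30, 20, 104]), (290, [15, 77, 123]), (292, [15, 134, 137]), (294, [14, 131, 105]), (296, [14, 133, 111]), (298, [14, 139, 145])]
175 [(270, [15, 133, 232]), (272, [15, 132, 236]), (274, [16, 130, 235]), (276, [15, 134, 233]), (278, [14, 138, 210]), (280, [15, 95, 110]), (282, [34, 22, 83]), (284, [33, 27, 105]), (286, [38, 19, 107]), (288, [30, 22, 104]), (290, [15, 87, 120]), (292, [14, 134, 133]), (294, [14, 138, 100]), (296, [15, 136, 107]), (298, [14, 134, 146])]
bar [[425.6, -326.0, 93.0], [425.5, -237.6, 93.0], [430.9, -300.6, 93.
[... 1037 characters left out ...]
9, 173]), (78, [14, 137, 183]), (82, [12, 156, 208]), (86, [12, 157, 213]), (90, [12, 155, 215]), (94, [12, 154, 208]), (236, [12, 153, 211]), (239, [12, 153, 210]), (242, [12, 152, 218]), (245, [12, 151, 218]), (248, [12, 148, 193]), (251, [12, 147, 147]), (254, [13, 143, 152]), (257, [14, 139, 218]), (260, [14, 139, 220])]
230 [(66, [100, 22, 35]), (70, [102, 36, 35]), (74, [90, 8, 34]), (78, [105, 33, 31]), (82, [105, 30, 34]), (86, [15, 37, 41]), (90, [15, 59, 43]), (94, [4, 77, 50]), (236, [12, 152, 222]), (239, [12, 153, 218]), (242, [12, 152, 217]), (245, [12, 150, 224]), (248, [11, 153, 218]), (251, [12, 148, 158]), (254, [12, 145, 123]), (257, [13, 120, 130]), (260, [14, 134, 221])]
```

```bash
cat > lid.py <<'E'
from h import *
H=np.array([643.4,-282,88]); b0=np.array([425.4,-282,93]); off=np.array([0,0,-15])
r0=b0-H
def bar(t): return H+R.from_euler('y',t).apply(r0)
E
python3 - <<'E'
from lid import *
ts=np.arange(0.12,1.80,0.12).tolist()+[1.79]
print(all(bot.solve_ik(bar(t)+off,q(-np.pi/2)) is not None for t in ts), bar(1.79))
bot.move_gripper(26)
bot.line_to(b0+[0,0,60]); bot.line_to(b0+off,60)
s=bot.read_state();print(s['contact_force'].round(1) if hasattr(s['contact_force'],'round') else s['contact_force'],s['tcp_pos'],s['width'])
bot.move_gripper(0,20)
s=bot.read_state();print(s['contact_force'],s['width'],s['tcp_pos'])
shot('wrist','w2.png')
if 10<s['width']<14.5:
    for t in ts:
        bot.line_to(bar(t)+off,100); s=bot.read_state(); print(round(t,2),np.round(s['contact_force'],1),round(s['width'],1),round(s['t'],1))
shot('wrist','w3.png'); shot('side','side3.png')
E
```

```text
True [ 695.68498232 -282.          299.69619889]
[ 0.3 -0.5  1. ] [ 425.73010675 -282.07906795   78.4023072 ] 26.258600106990137
[-0.40430046  0.44203249  2.74963973] 11.322698607732494 [ 425.44433039 -282.03314631   78.20078254]
0.12 [-0.1 -1.1 -2.3] 11.0 7.0
0.24 [-1.1 -2.1 -2.3] 11.2 7.5
0.36 [-4.4 -3.2 -0.8] 11.2 7.9
0.48 [-7.4 -2.2  2.1] 11.3 8.3
0.6 [-11.1  -0.7   4.7] 11.3 8.7
0.72 [-13.7   1.    9.9] 11.2 9.1
0.84 [-17.2   2.6  16.6] 11.2 9.5
0.96 [-13.5   3.6  17.9] 11.1 9.9
1.08 [-9.5  3.2 14.2] 11.2 10.3
1.2 [-4.2  1.4 12.3] 11.1 10.7
1.32 [-2.   0.2  6.6] 11.1 11.1
1.44 [-1.4 -0.3  4.5] 11.0 11.5
1.56 [-0.3 -1.1  3.3] 11.6 11.9
1.68 [ 0.6 -2.5  3.4] 11.1 12.3
1.8 [-1.1 -3.8  2. ] 11.0 12.8
1.79 [ 0.2 -5.   1.3] 11.1 13.0
```

Run:
```python
from lid import *
bot.move_gripper(40)
p=bar(1.79)+off
bot.line_to(p+[0,0,60],100)
bot.move_ptp([520,-60,380],q(0)) 
s=bot.read_state();print(s['t'],s['joint_pos'])
a,_=shot('side'); b,C=shot('top')
cv2.imwrite('pics/s4.png',np.hstack([a[60:290,190:420],b[80:310,210:440]]))
h=cv2.resize(cv2.imread('pics/s4.png'),None,fx=1.6,fy=1.6); cv2.imwrite('pics/s4.png',h)
```

```text
15.6667 [ 2.59899403e-01  4.29217002e-02 -4.80036648e-02  9.26322057e-05
 -1.48022704e+00  1.30897289e+00]
```

View pics/s4.png

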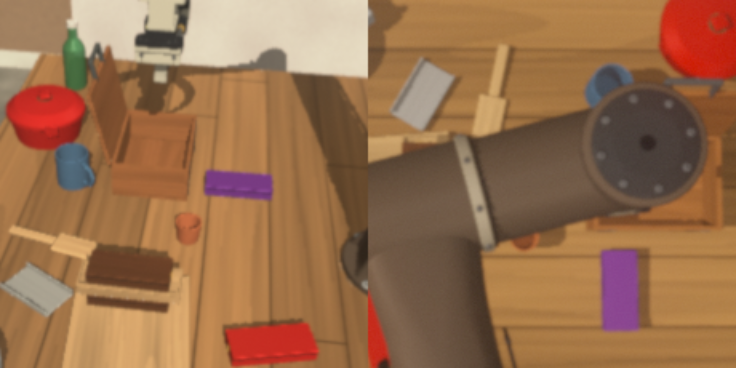

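The lid is open and leaning back on its stop; the cup and stack are undisturbed. Next is a close look at the stack.

Run:
```python
from h import *
bot.move_gripper(88)
bot.move_ptp([490,170,330],q(0))
im,C=shot('wrist','w5.png')
h=cv2.cvtColor(im,cv2.COLOR_BGR2HSV)
m=((h[...,2]<125)&(h[...,2]>40)&(h[...,1]>120)&(h[...,0]<14)).astype(np.uint8)
m=cv2.morphologyEx(m,cv2.MORPH_OPEN,np.ones((5,5)))
for c in sorted(cv2.findContours(m,cv2.RETR_EXTERNAL,2)[0],key=cv2.contourArea)[::-1][:3]:
    b=cv2.boxPoints(cv2.minAreaRect(c)); print(cv2.contourArea(c),b.round(0).tolist()); print(onz(C,b,99).round(1).tolist())
print(bot.read_state()['t'])
```

```text
5448.0 [[249.0, 50.0], [309.0, 50.0], [309.0, 179.0], [249.0, 179.0]]
[[628.1, 202.8, 99.0], [628.0, 139.1, 99.0], [489.4, 136.4, 99.0], [489.4, 206.0, 99.0]]
810.0 [[525.0, 107.0], [559.0, 107.0], [559.0, 158.0], [525.0, 158.0]]
[[570.5, -102.2, 99.0], [570.8, -140.7, 99.0], [514.1, -152.1, 99.0], [514.0, -112.2, 99.0]]
165.5 [[416.0, 203.0], [432.0, 203.0], [432.0, 218.0], [416.0, 218.0]]
[[460.6, 9.0, 99.0], [460.6, -10.1, 99.0], [442.0, -12.2, 99.0], [442.1, 7.1, 99.0]]
17.7083
```

View pics/w5.png

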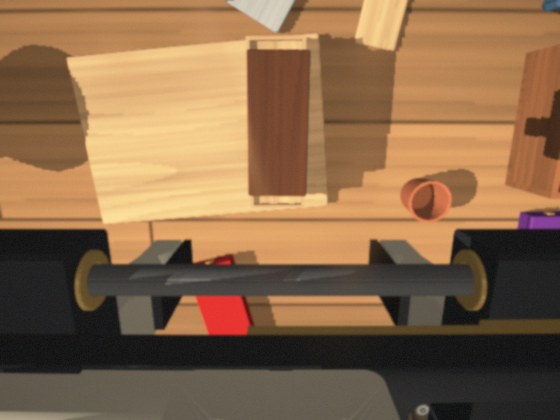

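The stack's dark top box has corners at about (248,50), (309,50), (308,196) and (250,195). Tray ends show at rows 38 and 205, and the cup is at (427,198).

Run:
```python
from h import *
im=cv2.imread('pics/w5.png');C=cam('wrist'); h=cv2.cvtColor(im,cv2.COLOR_BGR2HSV)
g=cv2.cvtColor(im,cv2.COLOR_BGR2GRAY).astype(int)
m=((h[...,2]<140)&(h[...,0]<14))
L=[];Rr=[]
for r in range(60,190,5):
    c=np.where(m[r,240:322])[0]+240; L.append([c.min(),r]);Rr.append([c.max()+1,r])
for n,E_ in(('L',L),('R',Rr)):
    P=onz(C,E_,99); f=np.polyfit(P[:,0],P[:,1],1); print(n,f.round(3),'resid',np.abs(np.polyval(f,P[:,0])-P[:,1]).max().round(1),'y at 547',np.polyval(f,547).round(1))
for col in(262,278,294):
    print(col,[(r,g[r,col]) for r in list(range(34,58,2))+list(range(188,214,2))])
print('box',onz(C,[[248,50],[309,50],[308,196],[250,195]],99).round(1).tolist())
print('cup z50',onz(C,[[429,195]],50).round(0))
```

```text
L [6.8000e-02 1.6377e+02] resid 8.1 y at 547 201.0
R [-1.10000e-02  1.44548e+02] resid 0.6 y at 547 138.4
262 [(34, np.int64(150)), (36, np.int64(181)), (38, np.int64(188)), (40, np.int64(160)), (42, np.int64(187)), (44, np.int64(194)), (46, np.int64(193)), (48, np.int64(174)), (50, np.int64(94)), (52, np.int64(78)), (54, np.int64(82)), (56, np.int64(84)), (188, np.int64(99)), (190, np.int64(100)), (192, np.int64(99)), (194, np.int64(107)), (196, np.int64(172)), (198, np.int64(203)), (200, np.int64(203)), (202, np.int64(178)), (204, np.int64(148)), (206, np.int64(191)), (208, np.int64(206)), (210, np.int64(195)), (212, np.int64(175))]
278 [(34, np.int64(146)), (36, np.int64(184)), (38, np.int64(186)), (40, np.int64(163)), (42, np.int64(193)), (44, np.int64(196)), (46, np.int64(197)), (48, np.int64(179)), (50, np.int64(96)), (52, np.int64(84)), (54, np.int64(86)), (56, np.int64(84)), (188, np.int64(87)), (190, np.int64(86)), (192, np.int64(87)), (194, np.int64(93)), (196, np.int64(161)), (198, np.int64(203)), (200, np.int64(204)), (202, np.int64(181)), (204, np.int64(152)), (206, np.int64(197)), (208, np.int64(205)), (210, np.int64(185)), (212, np.int64(178))]
294 [(34, np.int64(155)), (36, np.int64(190)), (38, np.int64(188)), (40, np.int64(178)), (42, np.int64(208)), (44, np.int64(212)), (46, np.int64(212)), (48, np.int64(194)), (50, np.int64(95)), (52, np.int64(84)), (54, np.int64(86)), (56, np.int64(86)), (188, np.int64(87)), (190, np.int64(88)), (192, np.int64(91)), (194, np.int64(98)), (196, np.int64(166)), (198, np.int64(205)), (200, np.int64(206)), (202, np.int64(190)), (204, np.int64(157)), (206, np.int64(196)), (208, np.int64(193)), (210, np.int64(182)), (212, np.int64(178))]
box [[628.3, 203.5, 99.0], [628.2, 138.7, 99.0], [469.3, 136.8, 99.0], [470.6, 205.0, 99.0]]
cup z50 [[459. -28.  50.]]
```

```bash
cat >> h.py <<'E'
def st(tag=''):
    s=bot.read_state(); print(tag,'t%.1f'%s['t'],'tcp',np.round(s['tcp_pos'],1),'F',np.round(s['contact_force'],1),'w%.1f'%s['width'])
def pick(p,z,a,force=30,lift=90,w=88):
    "p xy, z TCP height at the grasp, yaw a"
    bot.move_gripper(w); bot.move_ptp([*p,z+lift],q(a)); bot.line_to([*p,z+8],120); bot.line_to([*p,z],30); st('at')
    bot.move_gripper(0,force); st('grip'); bot.line_to([*p,z+lift],100); st('up')
def place(p,z,a,w,hi=120,up=90):
    bot.move_ptp([*p,hi],q(a)); bot.line_to([*p,z+12],100); bot.line_to([*p,z],25); st('down')
    bot.move_gripper(w); bot.line_to([*p,z+up],120); st('free')
E
python3 - <<'E'
from h import *
pick([549,171.5],74,0)
bot.line_to([532,312,164],120)
place([532,312],18.7,0,86,hi=130)
bot.move_ptp([490,170,300],q(0))
im,C=shot('wrist','w6.png'); st()
E
```

```text
at t19.9 tcp [548.9 171.4  73.9] F [-0.6  0.2 -0.8] w87.7
grip t20.4 tcp [549.1 171.6  74.1] F [-0.5  0.5  0.7] w68.0
up t21.4 tcp [548.5 171.2 163.2] F [-0.2 -0.6 -1.4] w67.5
down t24.8 tcp [532.  312.   18.6] F [-0.4  1.2 -2.1] w67.9
free t26.3 tcp [531.6 311.7 107.9] F [ 0.1  1.  -0.2] w86.0
 t27.3 tcp [489.7 170.4 298. ] F [ 0.2  0.1 -0.8] w85.7
```

View pics/w6.png

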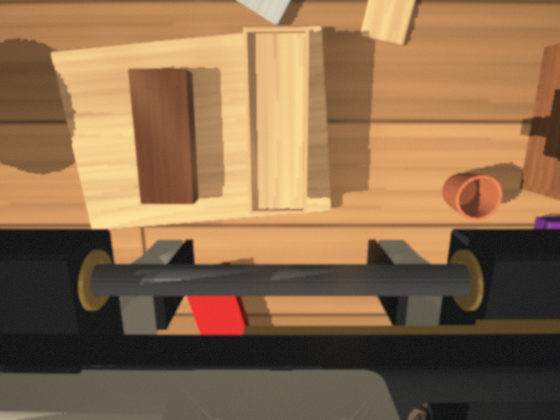

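box_upper now lies on the board at px (132–196, 68–204). The bare tray sits at corners (244,29), (308,28), (308,211) and (249,212). The cup at (477,195) seems to have been knocked toward the chest.

Run:
```python
from h import *
im=cv2.imread('pics/w6.png');C=cam('wrist'); g=cv2.cvtColor(im,cv2.COLOR_BGR2GRAY).astype(int)
P=onz(C,[[244,29],[309,28],[308,211],[249,212]],71); print(P.round(1).tolist(),P.mean(0).round(1))
print('box placed',onz(C,[[131,70],[188,69],[196,203],[141,204]],43).round(1).tolist())
print('cup rim',onz(C,[[480,195]],50).round(0))
for r in(60,120,180): print(r,[(c,g[r,c]) for c in list(range(238,256,2))+list(range(300,320,2))])
```

```text
[[646.1, 207.7, 71.0], [647.0, 140.5, 71.0], [450.7, 137.7, 71.0], [449.5, 207.1, 71.0]] [548.3 173.2  71. ]
box placed [[610.1, 340.6, 43.0], [610.9, 275.3, 43.0], [453.4, 275.9, 43.0], [452.2, 345.3, 43.0]]
cup rim [[465. -76.  50.]]
60 [(238, np.int64(201)), (240, np.int64(201)), (242, np.int64(202)), (244, np.int64(201)), (246, np.int64(198)), (248, np.int64(141)), (250, np.int64(116)), (252, np.int64(115)), (254, np.int64(125)), (300, np.int64(208)), (302, np.int64(207)), (304, np.int64(194)), (306, np.int64(199)), (308, np.int64(174)), (310, np.int64(143)), (312, np.int64(143)), (314, np.int64(142)), (316, np.int64(143)), (318, np.int64(142))]
120 [(238, np.int64(203)), (240, np.int64(203)), (242, np.int64(203)), (244, np.int64(205)), (246, np.int64(200)), (248, np.int64(188)), (250, np.int64(140)), (252, np.int64(122)), (254, np.int64(122)), (300, np.int64(220)), (302, np.int64(211)), (304, np.int64(198)), (306, np.int64(197)), (308, np.int64(159)), (310, np.int64(143)), (312, np.int64(143)), (314, np.int64(142)), (316, np.int64(144)), (318, np.int64(143))]
180 [(238, np.int64(205)), (240, np.int64(205)), (242, np.int64(207)), (244, np.int64(205)), (246, np.int64(206)), (248, np.int64(203)), (250, np.int64(186)), (252, np.int64(147)), (254, np.int64(144)), (300, np.int64(212)), (302, np.int64(208)), (304, np.int64(203)), (306, np.int64(186)), (308, np.int64(141)), (310, np.int64(137)), (312, np.int64(137)), (314, np.int64(135)), (316, np.int64(134)), (318, np.int64(137))]
```

Run:
```python
from h import *
bot.move_ptp([545,-195,400],q(-np.pi/2))
im,C=shot('wrist','w7.png'); st(); np.savez('C7.npz',K=C[0],d=C[1],W=C[2])
```

```text
t28.8 tcp [ 545.2 -193.9  399.5] F [ 0.7  0.8 -0.4] w86.4
```

View pics/w7.png

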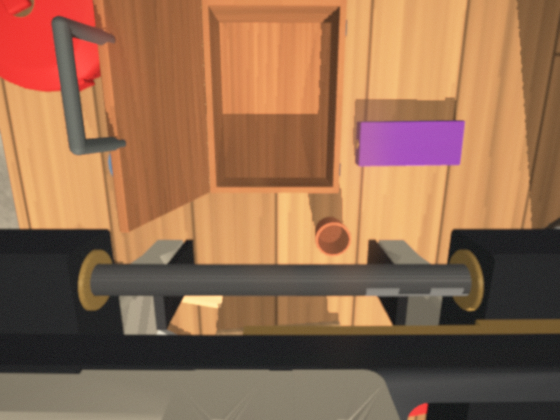

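The chest is open, with rim corners at about (205,3), (345,3), (340,191) and (211,193). The cup is at (332,236), just in front of it.

```bash
python3 - <<'E'
from h import *
D=np.load('C7.npz');C=(D['K'],D['d'],D['W'])
P=onz(C,[[205,3],[345,3],[340,191],[211,193]],88);print(P.round(1).tolist(),P.mean(0).round(1))
print('floor',onz(C,[[222,20],[332,20],[330,177],[222,177]],8).round(1).tolist())
print('cup',onz(C,[[332,234]],50).round(1))
E
python3 - <<'E'
from h import *
pick([548.3,172.3],59,0,force=45,lift=150,w=86)
shot('side','side8.png'); im,C=shot('wrist')
a=cv2.imread('pics/side8.png')[60:290,190:420]
cv2.imwrite('pics/s8.png',np.hstack([cv2.resize(a,(420,420)),im[:,100:460]]))
E
```

```text
[[639.4, -399.2, 88.0], [465.6, -399.4, 88.0], [461.3, -160.8, 88.0], [643.5, -157.7, 88.0]] [ 552.4 -279.3   88. ]
floor [[631.3, -400.0, 8.0], [469.9, -400.2, 8.0], [464.3, -167.0, 8.0], [640.7, -166.8, 8.0]]
cup [[463.9 -83.4  50. ]]
at t32.3 tcp [548.2 172.2  58.8] F [-0.3  0.2 -0.2] w86.4
grip t32.7 tcp [548.4 172.4  59.1] F [0.6 0.2 0. ] w67.4
up t34.4 tcp [548.  172.1 208.3] F [ 0.6 -0.3 -2.1] w67.8
```

View pics/s8.png

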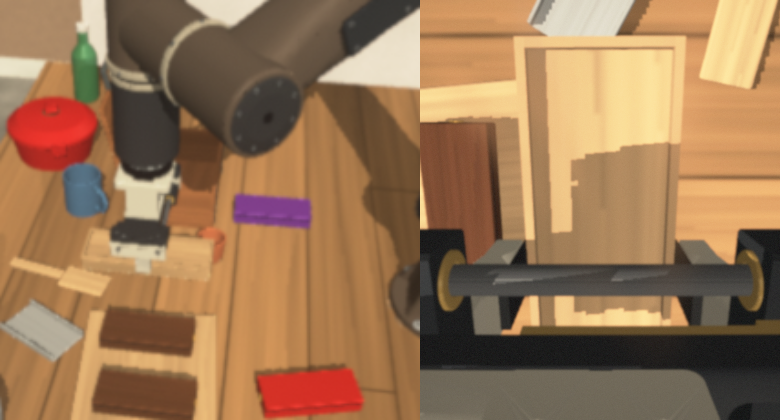

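The tray is held level and centred, and the bottom box is still on the board. The rim corners give the chest centre as (552,-280), which agrees with the lid estimate.

Run:
```python
from h import *
bot.move_ptp([480,0,230],q(-np.pi/4)); 
bot.move_ptp([541,-281,230],q(-np.pi/2)); st()
bot.line_to([541,-281,60],120); st()
bot.line_to([541,-281,32],50); st()
for z in(29,27,25.5,24.5):
    bot.line_to([541,-281,z],20); st()
    if np.linalg.norm(bot.read_state()['contact_force'])>8: break
bot.move_gripper(79); st('open')
bot.line_to([541,-281,150],100)
bot.move_ptp([541,-195,330],q(-np.pi/2)); im,C=shot('wrist','w9.png'); st(); np.savez('C9.npz',K=C[0],d=C[1],W=C[2])
```

```text
t36.4 tcp [ 541.3 -280.2  229.6] F [-0.  -0.1 -3.1] w67.2
 t37.9 tcp [ 541.5 -281.1   60.8] F [-0.3  0.3 -2. ] w67.4
 t38.6 tcp [ 541.1 -281.    31.9] F [ 0.4  0.9 -2.7] w67.5
 t38.9 tcp [ 541. -281.   29.] F [ 0.7 -0.  -2.3] w67.3
 t39.2 tcp [ 540.9 -281.    26.9] F [-0.1 -0.1 -2.4] w67.3
 t39.4 tcp [ 540.9 -281.    25.3] F [-0.9 -0.4 -2.7] w67.2
 t39.7 tcp [ 541.  -281.    24.4] F [-0.8 -0.5 -2.1] w67.7
open t40.2 tcp [ 545.  -281.1   25.4] F [ 9.2  0.7 -6.2] w78.9
 t42.4 tcp [ 540.5 -194.9  328.7] F [ 0.1 -1.2 -0.3] w78.9
```

View pics/w9.png

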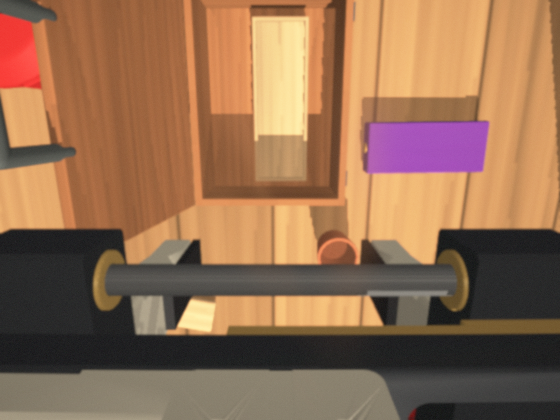

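The tray lies flat in the chest at px (250–309, 16–183). The cup is at (338,250), partly under the gripper silhouette.

Run:
```python
from h import *
D=np.load('C9.npz');C=(D['K'],D['d'],D['W'])
P=onz(C,[[251,16],[309,16],[307,182],[254,182]],34);print(P.round(1).tolist(),P.mean(0).round(1))
bot.move_ptp([430,-20,260],q(-np.pi/2)); im,C=shot('wrist')
h=cv2.cvtColor(im,cv2.COLOR_BGR2HSV)
m=(((h[...,0]<10)|(h[...,0]>176))&(h[...,1]>140)&(h[...,2]>60)).astype(np.uint8); m[228:]=0
m=cv2.morphologyEx(m,cv2.MORPH_OPEN,np.ones((3,3)))
for c in sorted(cv2.findContours(m,cv2.RETR_EXTERNAL,2)[0],key=cv2.contourArea)[::-1][:3]:
    print(cv2.contourArea(c),cv2.boundingRect(c),cv2.fitEllipse(c) if len(c)>5 else '')
cv2.imwrite('pics/w10.png',im); np.savez('C10.npz',K=C[0],d=C[1],W=C[2]); st()
print(proj(C,[[464,-83,50],[464,-83,0]]).round(0))
```

```text
[[576.6, -380.8, 34.0], [506.5, -380.8, 34.0], [505.1, -177.1, 34.0], [576.9, -177.1, 34.0]] [ 541.3 -279.    34. ]
407.5 (247, 106, 30, 41) ((264.2931213378906, 124.70551300048828), (19.05779266357422, 41.34304428100586), 151.61505126953125)
8.0 (272, 134, 5, 3) 
 t43.4 tcp [431.1 -20.4 260.4] F [ 0.2  0.4 -0.6] w79.3
[[250. 122.]
 [253. 121.]]
```

View pics/w10.png

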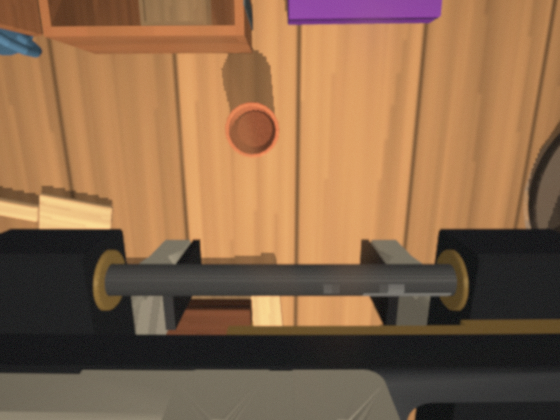

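The cup rim is an ellipse centred at (252.5,131), about 54 px across. It stands clear of the chest's front face.

Run:
```python
from h import *
D=np.load('C10.npz');C=(D['K'],D['d'],D['W'])
P=onz(C,[[226,131],[279.5,131],[252.5,104],[252.5,158]],50); print(P.round(1).tolist())
c=[P[:2,0].mean(),P[2:,1].mean()]; print(c)
a=-np.pi/2
pick(c,19,a,force=15,lift=130,w=86)
w=bot.read_state()['width']
if 45<w<62:
    bot.move_ptp([541.3,-280,200],q(a)); bot.line_to([541.3,-280,70],100); bot.line_to([541.3,-280,53],40); st()
    for z in (51,50,49.3,48.6):
        bot.line_to([541.3,-280,z],15); st()
        if bot.read_state()['contact_force'][2]>1.5: break
    bot.move_gripper(72); st('open'); bot.line_to([541.3,-280,160],80)
    bot.move_ptp([541,-195,330],q(a)); im,C=shot('wrist','w11.png'); st(); np.savez('C11.npz',K=C[0],d=C[1],W=C[2])
```

```text
[[489.3, -73.8, 50.0], [432.6, -73.7, 50.0], [460.6, -101.2, 50.0], [461.8, -45.2, 50.0]]
[np.float64(460.93341035816684), np.float64(-73.20369470684604)]
at t45.9 tcp [460.8 -73.3  18.9] F [0.2 0.5 0.4] w85.8
grip t46.5 tcp [461.1 -73.2  19.1] F [ 1.6 -0.1  0.5] w56.2
up t48.0 tcp [460.5 -73.3 148.4] F [ 0.  -0.2 -1.6] w55.9
 t50.9 tcp [ 541.2 -280.    52.7] F [ 0.4  0.1 -1.5] w56.0
 t51.2 tcp [ 541.3 -280.    51. ] F [-0.1 -0.1 -0.8] w56.4
 t51.5 tcp [ 541.3 -280.    50. ] F [ 0.4  1.2 -1.7] w56.5
 t51.7 tcp [ 541.3 -280.    49.3] F [ 0.  -1.1 -1.7] w56.1
 t52.0 tcp [ 541.4 -280.    49.1] F [-1.1  1.9  4.1] w56.6
open t52.5 tcp [ 541.3 -280.    48.5] F [0.4 0.2 0.1] w72.2
 t54.9 tcp [ 540.6 -194.9  328.8] F [-0.9 -0.5 -0.2] w72.2
```

Run:
```python
import cv2
im=cv2.imread('pics/w11.png'); cv2.imwrite('pics/w11c.png',cv2.resize(im[0:260,150:410],None,fx=2,fy=2))
```

```text
(no output)
```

View pics/w11c.png

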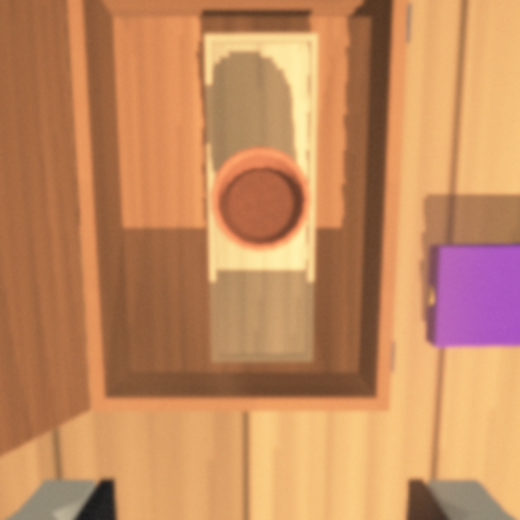

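The cup stands upright in the middle of the trough; touchdown at TCP 49 matches its foot at 30 mm. Now I'll measure the bottom box and the parked box.

Run:
```python
from h import *
bot.move_ptp([490,230,300],q(0)); im,C=shot('wrist','w12.png'); st(); np.savez('C12.npz',K=C[0],d=C[1],W=C[2])
cv2.imwrite('pics/w12c.png',cv2.resize(im[20:240,130:430],None,fx=2.5,fy=2.5,interpolation=cv2.INTER_CUBIC))
```

```text
t56.5 tcp [490.5 229.1 300. ] F [-0.3  0.6  0.5] w71.9
```

View pics/w12c.png

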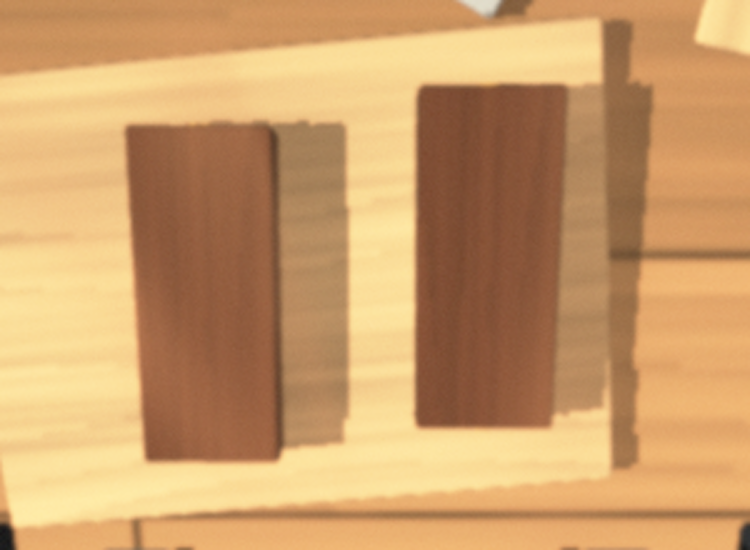

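Both boxes are visible in the crop, the bottom box at (418,85)–(553,427) and the parked box at (126,126)–(281,460).

Run:
```python
from h import *
D=np.load('C12.npz');C=(D['K'],D['d'],D['W'])
for n,c in(('bottom',[[418,85],[567,85],[553,427],[415,425]]),('upper',[[126,126],[272,125],[281,460],[147,461]])):
    P=onz(C,np.array(c)/2.5+[130,20],43)[:,:2]
    e=(P[0]+P[1]-P[2]-P[3])/2; w=(P[0]+P[3]-P[1]-P[2])/2
    print(n,P.round(1).tolist(),'c',P.mean(0).round(1),'len',np.linalg.norm(e).round(1),'w',np.linalg.norm(w).round(1),'yaw',np.arctan2(e[1],e[0]).round(3),np.arctan2(-w[0],w[1]).round(3))
```

```text
bottom [[628.3, 209.9], [628.2, 142.3], [469.7, 141.0], [470.8, 209.9]] c [549.2 175.8] len 158.0 w 68.3 yaw 0.004 -0.009
upper [[611.3, 343.7], [611.4, 276.6], [453.0, 277.2], [452.7, 344.9]] c [532.1 310.6] len 158.5 w 67.4 yaw -0.006 0.003
```

Run:
```python
from h import *
pick([532,311.5],18.7,0,w=86,lift=110)
place([549.2,176.2],46.9,0,84,hi=130,up=100)
bot.move_ptp([490,175,320],q(0)); im,C=shot('wrist','w13.png'); st(); np.savez('C13.npz',K=C[0],d=C[1],W=C[2])
bot.move_ptp([420,60,420],q(0))
a,_=shot('side','side13.png')
cv2.imwrite('pics/w13c.png',np.hstack([cv2.resize(im[10:230,200:370],None,fx=2.3,fy=2.3,interpolation=cv2.INTER_CUBIC),cv2.resize(a[90:310,190:360],None,fx=2.3,fy=2.3,interpolation=cv2.INTER_CUBIC)]))
```

```text
at t59.2 tcp [531.9 311.4  18.5] F [-0.   0.3  0.4] w86.0
grip t59.7 tcp [532.  311.6  18.8] F [-0.4  0.3  0.3] w67.8
up t60.9 tcp [531.6 311.1 127.9] F [-0.8  0.  -1.6] w67.9
down t63.0 tcp [549.  176.1  46.8] F [-0.1 -0.5 -0.4] w67.9
free t64.6 tcp [548.7 176.  146.1] F [-0.2  0.6 -0.3] w84.0
 t65.4 tcp [489.6 174.9 318.7] F [-0.  -0.4 -0.7] w84.0
```

View pics/w13c.png

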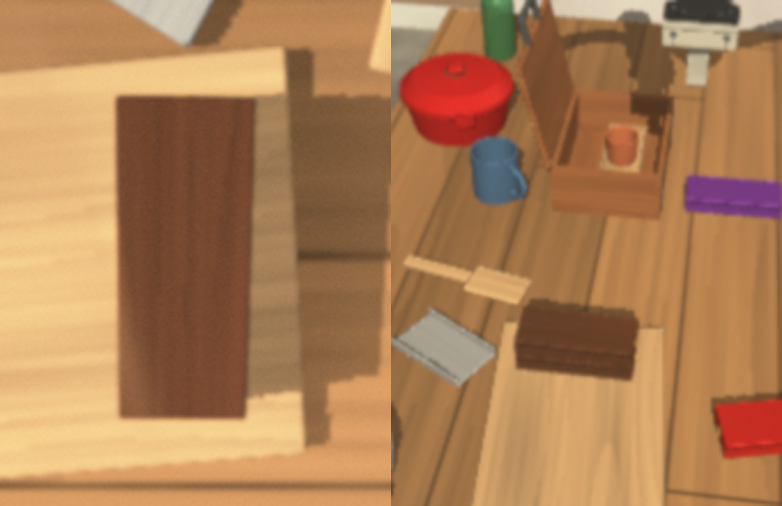

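The box sits squared on the bottom box, the cup is in the tray and the lid is open. One last check is for a second cup that the arm may have hidden in the earlier top views.

Run:
```python
from h import *
D=np.load('C13.npz');C=(D['K'],D['d'],D['W'])
P=onz(C,np.array([[117,97],[254,98],[245,416],[120,416]])/2.3+[200,10],71);print(P.round(1).tolist(),P.mean(0).round(1))
im,C=shot('top'); a=cv2.imread('pics/top0.png')
cv2.imwrite('pics/top14.png',im); st()
```

```text
[[627.9, 207.8, 71.0], [627.4, 141.7, 71.0], [470.7, 143.2, 71.0], [470.7, 209.6, 71.0]] [549.2 175.6  71. ]
 t66.2 tcp [420.1  60.3 418.6] F [ 0.3  0.9 -1.4] w84.0
```

View pics/top14.png

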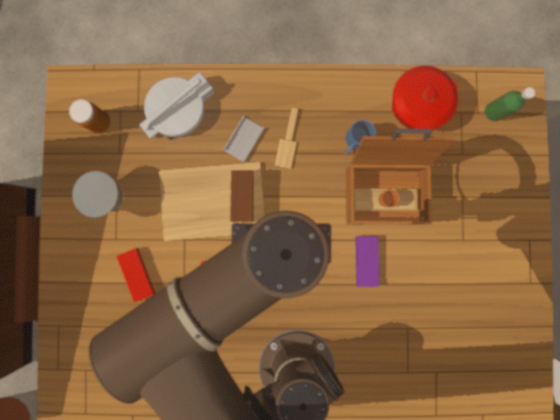

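The region hidden at the start is clear, so there is only one cup. The stack centre is (549.2, 175.6), against (549.2, 175.8) for the bottom box. Everything looks in place, so I'm handing in.

```bash
python3 -c "
from plant import bot
bot.close_job(); print('handed in')"
```

```text
the job is handed in; nothing more can be done
handed in
```

The job is done and handed in at about 66 s of the 210 s allowed; no verdict was reported.

**What I did**
- Opened the lid onto its stop by its grip bar.
- Set box_upper aside on the board.
- Laid the tray on the chest floor.
- Stood the only cup in the trough.
- Put box_upper back on box_bottom.

This start had one cup and no box_top. The cup was knocked about 45 mm aside partway through, so I measured it again before gripping it.

**Last checks**
- **Lid:** still leaning back past upright in the final pictures; I could not read the joint value itself.
- **Tray:** its centre measured at (541, -279), about 11 mm in x and 1 mm in y from the chest's middle, lying flat.
- **Cup:** upright in the middle of the trough, and it touched down at the expected foot height of 30 mm.
- **Boxes:** box_upper measured within about 1 mm of box_bottom and squared up, with box_bottom still in its place on the board.
- **Bystanders:** the scraper, spoon rest and mug look unmoved.

**What did not go as planned**
- Forces reached about 24 N partway through the lid's arc, from a few millimetres' error in the arc I used.
- While letting go of the tray, the gripper touched something in the chest, probably its front wall. It pushed back with about 11 N and moved the tool 4 mm, and the tray still measured in place afterwards.

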